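# Square up the cassettes in the corner of the dissecting board

## Task

The three yellow cassettes of this case lie scattered on the dissecting board: take the straightedge with the black handle from the blue mat and use it to push them together into the corner of the two steel lips, as one closed row of three along the back lip, side by side by their long sides, each with its end against the back lip, and the row tight against the side lip. Do not touch the yellow cassettes with the gripper or tip them, and leave the pots, the blue cassette, the tray and the jars where they are. Then lay the straightedge back on the mat, along it, and let go.

Things in the scene. Friction and masses are not known exactly. Their poses are not given: they have to be found in the camera images.
- board: cream dissecting board, fixed, 280 (x) x 460 (y) mm, top face 22 mm above its origin (centre of the underside, on the bench). Steel lips 12 mm wide, 18 mm above the top face, along its whole back edge (+x, away from the robot) and right edge (-y); inner faces at x = +128 and y = -218 mm. Front (-x) and left (+y) edges are open. Place and yaw vary
- corner (a point): inner corner of the two lips, at the height of the board's top face; axes as the board's. The free board lies to -x and +y of it. In the finished row the long sides run along x and the cassettes follow one another along y
- cassette_1: yellow plastic mega cassette, closed, lying flat on the board: 75 mm long (its x) x 52 mm wide (its y) x 14 mm high, about 45 g; all four sides upright to 7 mm, the lid above is set in 8 mm at the sloping white label end, which is its -x end. Origin: centre of the underside
- cassette_2: as cassette_1
- cassette_3: as cassette_1
- straightedge: safety straightedge, 0.3 kg, standing on its steel foot 160 (its x) x 40 (its y) x 8 mm, pushing edges at y = +-20 mm; upright black handle in its middle 100 (x) x 14 mm (y), its top 58 mm above the underside (20 mm wide below 13 mm). Same both ways round. Origin: centre of the underside. Grip the handle across with the fingertips 20 to 35 mm above the underside: clear of the 14 mm cassettes
- mat: blue ribbed silicone mat fixed on the bench, left or right of the board, 220 mm (its x) x 110 mm (its y) x 3 mm; the straightedge lies on it at the start. Origin: centre of the underside
- pot_white: specimen pot with white lid, 60 mm diameter, 70 mm high, standing on the board; origin: centre of the underside; leave it alone
- pot_red: specimen pot with red lid, 58 mm diameter, 62 mm high, standing on the board; origin: centre of the underside; leave it alone
- cassette_blue: blue cassette of another case, 75 (x) x 52 (y) x 14 mm, on the board; origin: centre of the underside; leave it alone
- tray: steel instrument tray with forceps and scissors, 240 (x) x 110 (y) x 25 mm, on the bench on the other side of the board from the mat; origin: centre of the underside; leave it alone
- jar_blue: specimen jar with blue lid, 64 mm diameter, 75 mm high, on the bench beside the board; origin: centre of the underside; leave it alone
- jar_yellow: specimen jar with yellow lid, 60 mm diameter, 85 mm high, on the bench beside the board; origin: centre of the underside; leave it alone
Mind the look-alikes: they are no part of the job. What is shaped like the straightedge but orange is not meant.

How it is judged:
On the way, in this order (a step that is already met when the one before it is completed fails the run):
1. the straightedge is lifted off the mat (z of straightedge in the frame of mat above 0.02 m), for 0.1 s.
2. the three yellow cassettes form the closed row in the corner (x of each of cassette_1, cassette_2, cassette_3 in the frame of corner above -0.0425 m and y of each of cassette_1, cassette_2, cassette_3 in the frame of corner below 0.138 m and angle between the x axis of each of cassette_1, cassette_2, cassette_3 and the x axis of corner, either way round below 0.08 rad and z of cassette_1 in the frame of corner between -0.003 and 0.004 m and z of cassette_2 in the frame of corner between -0.003 and 0.004 m and z of cassette_3 in the frame of corner between -0.003 and 0.004 m), for 0.2 s.
At the end, for the whole second after the job is handed in: Each yellow cassette flat on the board, within 5 mm of the back lip, square within 0.08 rad, all within 164 mm of the side lip (gaps 8 mm in all); straightedge on its foot on the mat, centre within 35 mm along, 30 mm across, along it within 0.25 rad; all at rest (all of step 2 and x of straightedge in the frame of mat between -0.035 and 0.035 m and y of straightedge in the frame of mat between -0.03 and 0.03 m and z of straightedge in the frame of mat between 0 and 0.008 m and angle between the x axis of straightedge and the x axis of mat, either way round below 0.25 rad and angle between straightedge's own z axis and vertical below 0.05 rad and linear speed of each of straightedge, cassette_1, cassette_2, cassette_3 below 0.01 m/s); the robot touches nothing.
It fails at once if the gripper touches a yellow cassette (contact force between any of the fingers, the arm and cassette_1 above 0.5 N or contact force between any of the fingers, the arm and cassette_2 above 0.5 N or contact force between any of the fingers, the arm and cassette_3 above 0.5 N).
It fails at once if a yellow cassette is tipped up (angle between any of cassette_1, cassette_2, cassette_3's own z axis and vertical above 0.3 rad).
It fails at once if a pot, the blue cassette, the tray or a jar is shifted or tipped (distance of any of pot_white, pot_red, cassette_blue, tray, jar_blue, jar_yellow from where it was at the start of the episode above 0.012 m or angle between any of pot_white, pot_red, cassette_blue, tray, jar_blue, jar_yellow's own z axis and vertical above 0.25 rad).
It also fails if it takes over 67 s, if anything falls off the work surface, if the arm or the gripper's body presses on something with over 40 N, if the wrist force passes 120 N, or if a joint passes its speed limit or range.

## Robot

A 6-joint arm with a two-finger parallel gripper is mounted at the origin on the work surface. World frame = base frame: x ahead of the robot, y to its left, z up, the work surface at z = 0. Lengths are in m, angles in rad, forces in N, time in s.
With the tool pointing down it reaches from about 0.375 to 0.75 m from the base axis. Payload 9 kg.
Tool frame: the origin (TCP) lies on the centre line of the jaws, within the pads' length; the fingertips stand ahead of it and the grasp point (between the pads) lies 3 mm ahead of it (env.tcp_to_tips is the z of the fingertips in the tool frame, in m); z points along the fingers, y is the line along which they close (so a half turn about z gives the same grasp; the last joint's range is limited). The gripper opens to 85 mm and grips with 20 to 120 N. Pads are 22 mm wide; open, the fingers measure 114 mm over their backs; the gripper's body (76 mm by 85 mm) begins 54 mm behind the grasp point. The pads swing forward as they close: fully open they stand 13 mm farther back than shut.
Start: joints at [-1.333, 0.104, 0.097, 1.564, 0, 1.353], TCP at [0.264, -0.539, 0.253] pointing down, gripper open.
Joint ranges: [-2.99, 2.99], [-0.84, 1.86], [-1.1, 1.16], [-1.84, 2.11], [-1.51, 1.56], [-3.14, 3.14]. Speed limits (rad/s): [2.22, 2.22, 2.57, 3.14, 3.14, 3.14].

## Interface

Orientations are given as a 3x3 rotation matrix whose columns are the frame's x, y, z axes.
In Python, from rig import env gives the robot as it stands. The module is installed in compiled form; this text tells all that it offers.
- The arm moves only by the shell command python3 -m pendant 'ROWS' [OPENING]. ROWS is JSON, a list of rows, each an object with "dp": the shift along the tool's x, y, z each as a share of 200 mm, from -1 to 1, a list of three; "twist": the turn about the tool's z as a share of 30 degrees, from -1 to 1. A call has 1 to 10 rows; each row shifts and turns the commanded pose from where the row before left it, along the tool's axes as they then stand; what a row does not reach is not made up. A row lasts 1/12 s, in which the tool goes at most 41.7 mm and 7.16 degrees, less where a joint would pass 70% of its speed; a pose out of reach is approached as far as the arm can. A call with a number of a shift or a turn outside -1 to 1 is refused whole. A call with a gripper value outside its range is refused whole. OPENING is the gripper command: -1 is fully open, 1 is shut, values between are in proportion, set as the call begins (- or left out, the last holds). The fingers move at their own pace and stop on an object; the grip force is fixed at half the most. Time passes only in rows, so rows that do not move let the fingers close. It gives the time, the measured TCP pose, the force, the opening and the grip force at its end, in the units of the state.
- env.state(): the state, without advancing time (a new reading comes with each control period).
- env.capture(name): name is "scene" or "top" or "wrist"; returns the picture (400x640x3 uint8, red, green, blue); there is no depth.
- env.calibration(name): a dict with "vfov" (degrees; the focal length in pixels is half the picture's height over the tangent of half this angle, whatever the lens; pixels are square), "cx", "cy" (the principal point, pixels), "k1" (the pictures are not rectified: a ray, as slopes to the right and down, at radius r is drawn at 1 + k1 r^2 times it, then the intrinsics apply), "rvec" (rotation vector, rad) and "tvec" (3), from world to camera coordinates, as OpenCV has them; the wrist camera has in their place "mount" (4x4, takes a point from camera to tool coordinates, whose origin is the TCP and whose axes are the flange's). Camera axes: x right, y down, z forward; pixel columns grow to the right and rows downward; lengths in m; the calibration is good to about 2 mm. A picture is of the moment at which its call begins: read the wrist's pose just before it. calibration takes no time and is no camera call.
- env.close_job(): hands the job in; it is judged then, once.
Trained networks look in the newest picture that a camera, given by its name, has taken for a name from the list of things; names that differ only in an ending like _2 or _b are one class to them, and where a whole thing is asked for, a point or a joint stands for the part that bears it (a point fixed in the world has none). Each returns a list of dicts, best first, with "p" (0 to 1); they miss things now and then, are a little off and sometimes report something else, mostly with a low value. They report only what shows in the picture. A call takes as long as a camera call. They do not tell look-alikes from the thing itself.
- env.look_for(camera, query): "centre" ([row, column] in pixels, amid what is visible of it).
The state is a dict: "t": time; "joint_pos": joint angles; "joint_velocities": joint speeds; "tau": joint torques, N m; "position": TCP position; "tool_rot": TCP orientation; "force": force on the tool from outside, world axes, zero at the start; "moment": the same for the moment, N m; "gripper_width": finger opening in m; "gripper_force": force on a finger pad.
Only numpy, scipy, OpenCV 4.12 (cv2) and the standard library are available. Lean on these libraries where they do the work, as an engineer would, in place of code of your own. Each camera call takes 0.05 s, during which the arm holds its last target. There are 200 camera calls.

## Working session

There is one attempt and no reset: what is moved stays moved. The work goes in short steps, Python scripts to look and compute and a shell command to move; the robot and the scene stay as the last step left them, time stands still between calls to the robot, and variables do not carry over. Pictures are saved under pics/ and viewed, at most 11 in all, crops included, and the job is handed in when it is done.

```bash
mkdir -p pics; cat > h.py <<'E'
import numpy as np,cv2
from rig import env
def cal(n):
    c=env.calibration(n); f=200/np.tan(np.radians(c["vfov"])/2); return c,f
def pix2world(n,rc,z,st=None):
    c,f=cal(n); d=np.array([(rc[1]-c["cx"])/f,(rc[0]-c["cy"])/f]); u=d.copy()
    for _ in range(30): u=d/(1+c["k1"]*(u@u))
    r=np.array([u[0],u[1],1.])
    if n=="wrist":
        M=np.array(c["mount"]); R=np.array(st["tool_rot"]); p=np.array(st["position"])
        o=R@M[:3,3]+p; w=R@M[:3,:3]@r
    else:
        Rm=cv2.Rodrigues(np.array(c["rvec"],float))[0]; o=-Rm.T@np.array(c["tvec"]).ravel(); w=Rm.T@r
    return o+w*(z-o[2])/w[2]
def world2pix(n,P):
    c,f=cal(n); Rm=cv2.Rodrigues(np.array(c["rvec"],float))[0]
    q=Rm@np.array(P,float)+np.array(c["tvec"]).ravel(); u=q[:2]/q[2]; u=u*(1+c["k1"]*(u@u))
    return np.array([u[1]*f+c["cy"],u[0]*f+c["cx"]])
def save(im,name): cv2.imwrite("pics/"+name,im[...,::-1])
E
python3 - <<'E'
from h import *
for n in["top","scene"]: save(env.capture(n),n+"0.png")
zs=dict(board=.022,cassette_1=.036,straightedge=.06,mat=.003,pot_white=.092,pot_red=.084,cassette_blue=.036,tray=.02,jar_blue=.075,jar_yellow=.085)
for q,z in zs.items():
    for d in env.look_for("top",q)[:4]: print(q,np.round(d["centre"]),round(d["p"],2),np.round(pix2world("top",d["centre"],z),3))
s=env.state();print(env.tcp_to_tips,s["t"],np.round(s["position"],3),np.round(s["tool_rot"],3).tolist(),s["gripper_width"])
E
```

```text
board [159. 342.] 0.64 [ 0.55  -0.038  0.022]
cassette_1 [151. 318.] 0.9 [0.573 0.042 0.036]
cassette_1 [157. 335.] 0.74 [ 0.553 -0.015  0.036]
straightedge [157. 335.] 0.68 [ 0.548 -0.014  0.06 ]
straightedge [188. 448.] 0.62 [ 0.444 -0.375  0.06 ]
mat [187. 439.] 0.55 [ 0.455 -0.361  0.003]
mat [191. 445.] 0.42 [ 0.443 -0.378  0.003]
pot_white [179. 273.] 0.55 [0.472 0.182 0.092]
pot_white [155. 342.] 0.52 [ 0.549 -0.034  0.092]
pot_white [192. 381.] 0.3 [ 0.431 -0.155  0.092]
pot_red [132. 278.] 0.87 [0.625 0.169 0.084]
cassette_blue [195. 381.] 0.74 [ 0.426 -0.162  0.036]
tray [195. 215.] 0.78 [0.433 0.381 0.02 ]
jar_blue [124. 223.] 0.95 [0.657 0.348 0.075]
jar_blue [189. 446.] 0.22 [ 0.44  -0.366  0.075]
jar_yellow [122. 448.] 0.84 [ 0.655 -0.377  0.085]
0.022 0.6 [ 0.264 -0.539  0.253] [[0.898, 0.44, 0.0], [0.44, -0.898, -0.0], [0.0, 0.0, -1.0]] 0.08563136711603496
```

```bash
python3 - <<'E'
import cv2
im=cv2.imread("pics/top0.png"); cv2.imwrite("pics/topcrop.png",cv2.resize(im[90:240,190:480],(795,411),interpolation=cv2.INTER_CUBIC))
E
```

```text
(no output)
```

View pics/topcrop.png

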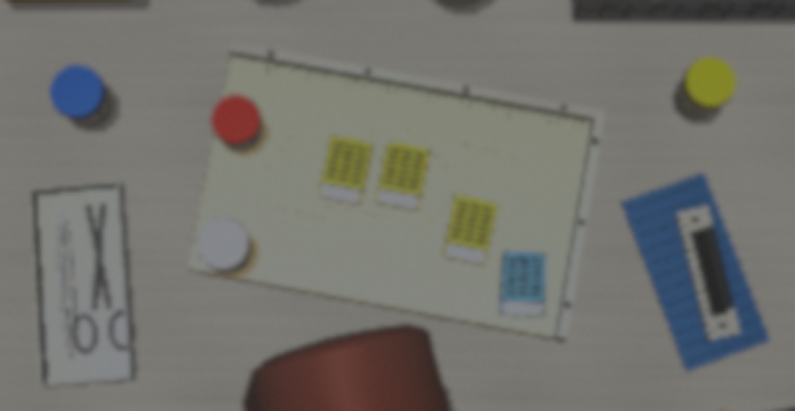

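View pics/scene0.png

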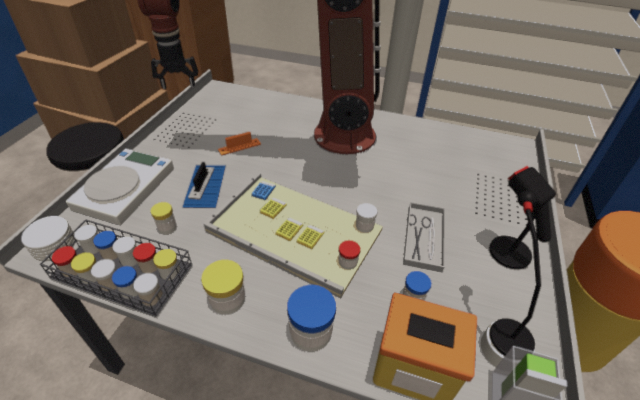

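The top crop shows the black-handled straightedge on the blue mat at crop (712,272). The orange look-alike is in the scene view at (238,143), away from the mat, so I leave it alone. The three yellow cassettes are at crop (347,168), (403,175) and (470,228), and the lip corner is at crop (598,118). Next I convert these to world positions.

```bash
python3 - <<'E'
from h import *
def T(x,y,z): return pix2world("top",[90+y/2.741,190+x/2.741],z)
for n,x,y,z in [("TL",230,52,.04),("TR",604,112,.04),("BRlip",562,342,.03),("BL",190,268,.022),
 ("se_top",690,210,.011),("se_bot",727,338,.011),("handle top",702,230,.061),("handle bot",722,313,.061),
 ("mat1",623,203,.003),("mat2",703,175,.003),("mat3",768,340,.003),("mat4",687,369,.003),
 ("c1",347,168,.034),("c2",403,175,.034),("c3",470,228,.034),("blue",523,283,.034),("red",236,120,.084),("white",224,245,.092)]:
    print(n,np.round(T(x,y,z),3)[:2])
c=env.calibration("wrist");print(c)
E
```

```text
TL [0.716 0.188]
TR [ 0.639 -0.263]
BRlip [ 0.363 -0.207]
BL [0.455 0.235]
se_top [ 0.524 -0.369]
se_bot [ 0.368 -0.409]
handle top [ 0.491 -0.371]
handle bot [ 0.393 -0.391]
mat1 [ 0.534 -0.289]
mat2 [ 0.569 -0.389]
mat3 [ 0.366 -0.461]
mat4 [ 0.331 -0.361]
c1 [0.573 0.047]
c2 [ 0.564 -0.021]
c3 [ 0.499 -0.1  ]
blue [ 0.433 -0.162]
red [0.62  0.175]
white [0.472 0.186]
{'vfov': 67.12865649594083, 'cx': 323.05253996348915, 'cy': 198.06549002183954, 'k1': -0.05919839635348827, 'mount': array([[ 7.57017004e-04, -9.56377557e-01, -2.92132495e-01,
         7.42539367e-02],
       [ 9.99999565e-01,  5.64591870e-04,  7.42997385e-04,
        -2.85176662e-04],
       [-5.45650392e-04, -2.92132931e-01,  9.56377568e-01,
        -1.21142945e-01],
       [ 0.00000000e+00,  0.00000000e+00,  0.00000000e+00,
         1.00000000e+00]])}
```

```bash
python3 -m pendant '[{"dp":[0,0,-0.1],"twist":0.15},{"dp":[0,0,-0.1],"twist":0.15},{"dp":[0,0,-0.18],"twist":0.15},{"dp":[0.12,-0.145,0],"twist":0},{"dp":[0.12,-0.145,0],"twist":0},{"dp":[0.12,-0.145,0],"twist":0},{"dp":[0.12,-0.145,0],"twist":0},{"dp":[0.12,-0.145,0],"twist":0},{"dp":[0.12,-0.145,0],"twist":0},{"dp":[0.12,-0.145,0],"twist":0}]' -1 && python3 -m pendant '[{"dp":[0.12,-0.145,0],"twist":0},{"dp":[0.12,-0.145,0],"twist":0},{"dp":[0.12,-0.145,0],"twist":0},{"dp":[0.12,-0.145,0],"twist":0},{"dp":[0.12,-0.145,0],"twist":0},{"dp":[0.12,-0.145,0],"twist":0},{"dp":[0.12,-0.145,0],"twist":0},{"dp":[0,0,0],"twist":0},{"dp":[0,0,0],"twist":0}]'
python3 - <<'E'
from h import *
import pickle
s=env.state();im=env.capture("wrist");save(im,"w1.png");pickle.dump(s,open("w1.pkl","wb"))
print(s["t"],np.round(s["position"],3))
E
```

```text
t: 1.43
position: [0.3842, -0.3023, 0.3295]
tool_rot: [[0.976, 0.218, 0.0], [0.218, -0.976, -0.001], [0.0, 0.001, -1.0]]
force: [0.5, -0.5, 0.4]
gripper_width: 0.0856
gripper_force: 0.0
t: 2.18
position: [0.5038, -0.0674, 0.3293]
tool_rot: [[0.975, 0.222, -0.0], [0.222, -0.975, -0.0], [-0.0, 0.0, -1.0]]
force: [0.2, -0.3, 0.7]
gripper_width: 0.0855
gripper_force: 0.0
2.1833 [ 0.504 -0.067  0.329]
```

View pics/w1.png

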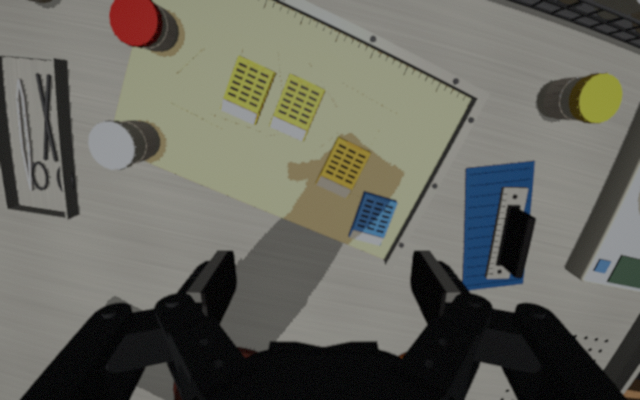

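The wrist view shows the inner lip corner near (472,97), the cassettes at (250,88), (298,106) and (345,165), the blue cassette at (374,215), and the straightedge handle at (520,242). Now I rectify it to measure.

```bash
python3 - <<'E'
from h import *
import pickle
s=pickle.load(open("w1.pkl","rb"));im=cv2.imread("pics/w1.png")
c,f=cal("wrist");M=np.array(c["mount"]);R=np.array(s["tool_rot"]);p=np.array(s["position"])
o=R@M[:3,3]+p;Rc=R@M[:3,:3]
def rect(z,X=(.3,.75),Y=(.25,-.5)):
    xs=np.arange(X[1],X[0],-.001);ys=np.arange(Y[0],Y[1],-.001)
    gx,gy=np.meshgrid(xs,ys,indexing="ij")
    q=(np.stack([gx,gy,gx*0+z],-1)-o)@Rc;u=q[...,:2]/q[...,2:];r2=(u**2).sum(-1,keepdims=True)
    u=u*(1+c["k1"]*r2);m=(u*f+[c["cx"],c["cy"]]).astype(np.float32)
    return cv2.remap(im,m,None,cv2.INTER_CUBIC)
def rep(name,mask,nmax=4,amin=300):
    n,l,st,ce=cv2.connectedComponentsWithStats(mask.astype(np.uint8))
    for i in range(1,n):
        if st[i,4]>amin:
            pts=np.argwhere(l==i)[:,::-1].astype(np.float32);(cx,cy),(w,h),a=cv2.minAreaRect(pts)
            print(name,"xy",round(.75-cy/1000,4),round(.25-cx/1000,4),"wh",round(w),round(h),"ang",round(a,1),st[i,4])
r=rect(.030);cv2.imwrite("pics/rect.png",r)
hsv=cv2.cvtColor(rect(.032),cv2.COLOR_BGR2HSV);H,S,V=cv2.split(hsv)
k=np.ones((7,7),np.uint8)
y=((H>15)&(H<34)&(S>140)).astype(np.uint8);rep("yel",cv2.morphologyEx(y,cv2.MORPH_CLOSE,k))
hsv=cv2.cvtColor(rect(.003),cv2.COLOR_BGR2HSV);H,S,V=cv2.split(hsv)
rep("blue",cv2.morphologyEx(((H>95)&(H<125)&(S>120)&(V>50)).astype(np.uint8),cv2.MORPH_CLOSE,k))
print(o)
E
```

```text
yel xy 0.6786 -0.4178 wh 65 80 ang 74.7 4236
yel xy 0.5077 -0.0976 wh 51 59 ang 12.3 2943
blue xy 0.4528 -0.37 wh 218 109 ang 70.6 13547
blue xy 0.4331 -0.1657 wh 53 64 ang 3.8 3297
[ 0.57604836 -0.05071116  0.45041276]
```

View pics/rect.png

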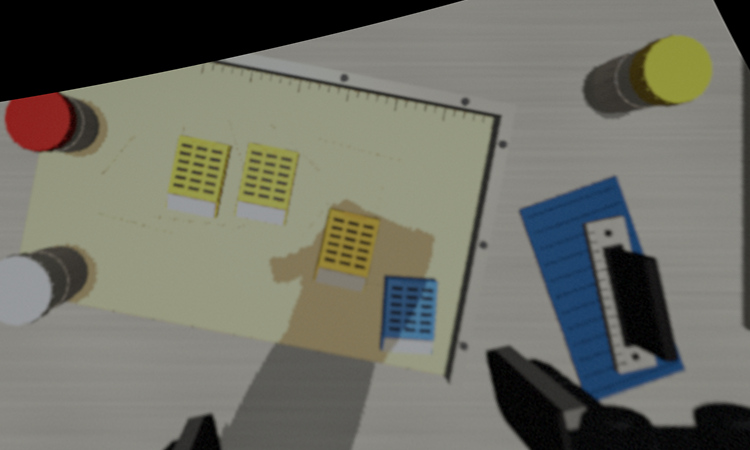

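```bash
python3 -m pendant '[{"dp":[0,0,0],"twist":0.04},{"dp":[-0.0665,0.166,0.094],"twist":0},{"dp":[-0.0665,0.166,0.094],"twist":0},{"dp":[-0.0665,0.166,0.094],"twist":0},{"dp":[-0.0665,0.166,0.094],"twist":0},{"dp":[-0.0665,0.166,0.094],"twist":0},{"dp":[-0.0665,0.166,0.094],"twist":0},{"dp":[-0.0665,0.166,0.094],"twist":0},{"dp":[-0.0665,0.166,0.094],"twist":0},{"dp":[-0.0665,0.166,0.094],"twist":0}]' -1 && python3 -m pendant '[{"dp":[0,0,0],"twist":0},{"dp":[0,0,0],"twist":0}]'
python3 - <<'E'
from h import *
s=env.state();im=env.capture("wrist");save(im,"w2.png")
import pickle;pickle.dump(s,open("w2.pkl","wb"))
print(np.round(s["position"],4))
c,f=cal("wrist");M=np.array(c["mount"]);R=np.array(s["tool_rot"]);p=np.array(s["position"])
def pr(P):
    q=M[:3,:3].T@(R.T@(np.array(P)-p)-M[:3,3]);u=q[:2]/q[2];u=u*(1+c["k1"]*(u@u));return np.round(u*f+[c["cx"],c["cy"]])
ex=np.array([.98,.201,0]);C=np.array([.447,-.384,.061])
for a in(-.05,.05): print(pr(C+a*ex))
E
```

```text
t: 3.07
position: [0.4431, -0.3888, 0.1594]
tool_rot: [[0.981, 0.194, 0.0], [0.194, -0.981, -0.001], [0.0, 0.001, -1.0]]
force: [0.2, -1.1, 0.3]
gripper_width: 0.0856
gripper_force: 0.0
t: 3.23
position: [0.4426, -0.3877, 0.1584]
tool_rot: [[0.981, 0.192, -0.002], [0.192, -0.981, 0.002], [-0.001, -0.003, -1.0]]
force: [-0.1, 0.3, -0.0]
gripper_width: 0.0854
gripper_force: 0.0
[ 0.4426 -0.3877  0.1584]
[320. 260.]
[319. 134.]
```

View pics/w2.png

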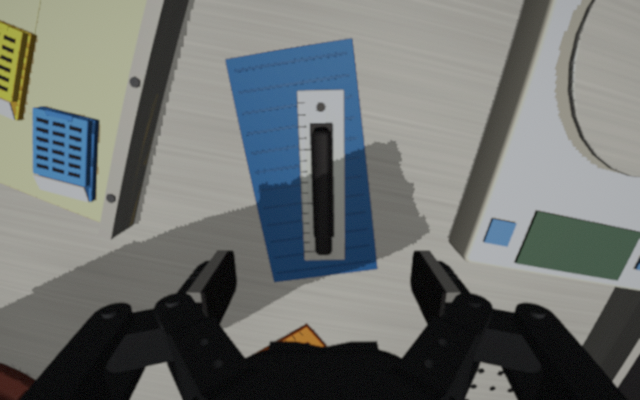

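The picture confirms the straightedge: the black handle runs from (321,128) to (323,250), standing on the blue mat. The orange look-alike is off the mat at (305,338). I descend, grip and lift.

```bash
python3 -m pendant '[{"dp":[0.044,0.005,0],"twist":0},{"dp":[0,0,0.15],"twist":0},{"dp":[0,0,0.15],"twist":0},{"dp":[0,0,0.13],"twist":0},{"dp":[0,0,0.1],"twist":0},{"dp":[0,0,0],"twist":0},{"dp":[0,0,0],"twist":0}]' -1 && python3 -m pendant '[{"dp":[0,0,0],"twist":0},{"dp":[0,0,0],"twist":0},{"dp":[0,0,0],"twist":0},{"dp":[0,0,0],"twist":0},{"dp":[0,0,0],"twist":0},{"dp":[0,0,0],"twist":0},{"dp":[0,0,0],"twist":0},{"dp":[0,0,0],"twist":0}]' 1
```

```text
t: 3.87
position: [0.4545, -0.384, 0.0546]
tool_rot: [[0.98, 0.199, -0.0], [0.199, -0.98, 0.0], [-0.0, -0.0, -1.0]]
force: [0.4, 0.4, 1.1]
gripper_width: 0.085
gripper_force: 0.0
t: 4.53
position: [0.4541, -0.3852, 0.0545]
tool_rot: [[0.98, 0.198, 0.0], [0.198, -0.98, -0.0], [0.0, 0.0, -1.0]]
force: [-0.1, 0.9, 4.4]
gripper_width: 0.0128
gripper_force: 61.5
```

```bash
python3 -m pendant '[{"dp":[0,0,-0.1],"twist":0},{"dp":[0,0,-0.2],"twist":0},{"dp":[0,0,-0.2],"twist":-0.2},{"dp":[0,0,0],"twist":-0.23},{"dp":[0,0,0],"twist":-0.23},{"dp":[0,0,0],"twist":-0.23},{"dp":[0,0,0],"twist":-0.23},{"dp":[0,0,0],"twist":-0.23},{"dp":[0,0,0],"twist":-0.23},{"dp":[0,0,0],"twist":-0.23}]' && python3 -m pendant '[{"dp":[0,0,0],"twist":-0.23},{"dp":[0,0,0],"twist":-0.22},{"dp":[0,0,0],"twist":0}]'
cat >> h.py <<'E'
import sys
C=np.array([.632,-.246]);BY=np.radians(-10.8)
def goto(cx,cy,z,yawdeg,n):
    "corner-frame target of TCP, z, handle yaw in corner frame (deg)"
    s=env.state();R=np.array(s["tool_rot"]);p=np.array(s["position"])
    e=np.array([[np.cos(BY),-np.sin(BY)],[np.sin(BY),np.cos(BY)]])
    now=e.T@(p[:2]-C); yaw=np.degrees(np.arctan2(R[1,0],R[0,0])-BY)
    t=np.append(C+e@np.array([cx,cy]),z); d=R.T@(t-p)/.2
    tw=-((yawdeg-yaw+180)%360-180)/30
    print("t",s["t"],"now",np.round(now,4),round(p[2],4),"yaw",round(yaw,1),"F",np.round(s["force"],1),"| total",np.round(d,3),"per row",np.round(d/n,4),"norm",round(np.linalg.norm(d/n),3),"twist",round(tw,3))
E
python3 -c "
from h import *
goto(-.237,.170,.15,90,8)"
```

```text
t: 5.37
position: [0.4536, -0.3846, 0.1531]
tool_rot: [[0.406, 0.914, -0.001], [0.914, -0.406, 0.001], [0.001, -0.001, -1.0]]
force: [0.1, -0.1, -3.6]
gripper_width: 0.0131
gripper_force: 60.6
t: 5.62
position: [0.4536, -0.3846, 0.1532]
tool_rot: [[0.182, 0.983, -0.001], [0.983, -0.182, 0.001], [0.001, -0.001, -1.0]]
force: [-1.0, 0.6, -3.7]
gripper_width: 0.0128
gripper_force: 60.7
t 5.6167 now [-0.1492 -0.1696] 0.1532 yaw 90.3 F [-1.   0.6 -3.7] | total [ 1.7   -0.429  0.018] per row [ 0.2126 -0.0537  0.0023] norm 0.219 twist 0.01
```

```bash
python3 -m pendant '[{"dp":[0.19,-0.048,0],"twist":0.01},{"dp":[0.19,-0.048,0],"twist":0},{"dp":[0.19,-0.048,0],"twist":0},{"dp":[0.19,-0.048,0],"twist":0},{"dp":[0.19,-0.048,0],"twist":0},{"dp":[0.19,-0.048,0],"twist":0},{"dp":[0.19,-0.048,0],"twist":0},{"dp":[0.19,-0.048,0],"twist":0},{"dp":[0.18,-0.045,0],"twist":0},{"dp":[0,0,0],"twist":0}]' && python3 -m pendant '[{"dp":[0,0,0.13],"twist":0},{"dp":[0,0,0.07],"twist":0},{"dp":[0,0,0],"twist":0}]'
python3 - <<'E'
from h import *
goto(-.237,.170,.0745,90,1)
import pickle
s=env.state();save(env.capture("wrist"),"w3.png");pickle.dump(s,open("w3.pkl","wb"))
E
```

```text
t: 6.45
position: [0.4337, -0.0293, 0.1537]
tool_rot: [[0.191, 0.982, -0.001], [0.982, -0.191, 0.003], [0.002, -0.001, -1.0]]
force: [0.3, 0.7, -4.4]
gripper_width: 0.0132
gripper_force: 60.8
t: 6.7
position: [0.433, -0.0339, 0.1108]
tool_rot: [[0.195, 0.981, -0.005], [0.981, -0.195, 0.002], [0.001, -0.005, -1.0]]
force: [-1.6, 0.4, -4.2]
gripper_width: 0.0128
gripper_force: 60.8
t 6.7 now [-0.2352  0.1711] 0.1108 yaw 89.5 F [-1.6  0.4 -4.2] | total [-0.006 -0.008  0.182] per row [-0.0057 -0.0079  0.1817] norm 0.182 twist -0.015
```

View pics/w3.png

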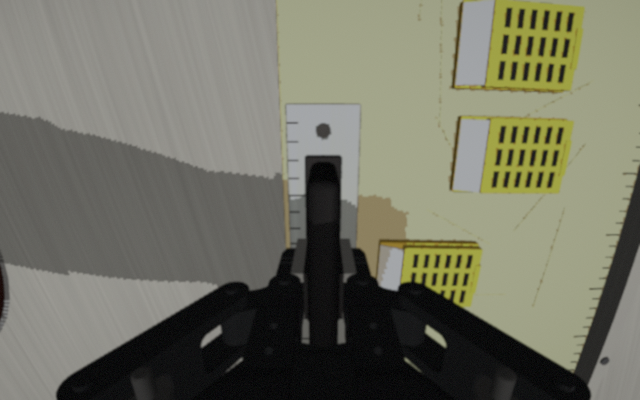

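The foot's far end is at row 103, cassettes c1 at (520,45), c2 at (512,155) and c3 at (430,270), all ahead of the foot. I check the overlaps in numbers.

```bash
python3 - <<'E'
from h import *
import pickle
s=pickle.load(open("w3.pkl","rb"))
e=np.array([[np.cos(BY),-np.sin(BY)],[np.sin(BY),np.cos(BY)]])
def W(n,x,y,z): print(n,np.round(e.T@(pix2world("wrist",[y,x],z,s)[:2]-C),4))
zf=s["position"][2]-.0515+.008
W("foot L",286,104,zf);W("foot R",360,104,zf)
W("c1 lo-left base",455,90,.029);W("c1 lo-right",578,92,.029);W("c2 up-left",460,116,.036);W("c2 up-right",572,119,.036);W("c2 lo-left",452,192,.029);W("c2 lo-right",563,194,.029)
W("c3 up-left",379,241,.029);W("c3 up-right",480,244,.029);W("lip foot",640,180,.022);W("lip foot2",577,370,.022)
E
```

```text
foot L [-0.2546  0.2471]
foot R [-0.2157  0.2468]
c1 lo-left base [-0.1501  0.256 ]
c1 lo-right [-0.0652  0.2566]
c2 up-left [-0.1482  0.2399]
c2 up-right [-0.0718  0.2391]
c2 lo-left [-0.1447  0.1876]
c2 lo-right [-0.0611  0.1857]
c3 up-left [-0.1947  0.1503]
c3 up-right [-0.1182  0.1469]
lip foot [0.0082 0.1946]
lip foot2 [0.0066 0.0077]
```

```bash
python3 -m pendant '[{"dp":[0,0,0.1],"twist":-0.01},{"dp":[0,0,0.06],"twist":0},{"dp":[0,0,0.015],"twist":0},{"dp":[0,0,0.005],"twist":0},{"dp":[0,0,0],"twist":0}]'; python3 -c "
from h import *
goto(-.12,.170,.0735,90,1)"
```

```text
t: 7.17
position: [0.435, -0.0351, 0.0786]
tool_rot: [[0.188, 0.982, 0.0], [0.982, -0.188, -0.0], [-0.0, 0.0, -1.0]]
force: [0.4, -0.7, -3.7]
gripper_width: 0.0131
gripper_force: 60.7
t 7.1667 now [-0.233   0.1703] 0.0786 yaw 90.0 F [ 0.4 -0.7 -3.7] | total [-0.001  0.565  0.025] per row [-0.001   0.5649  0.0254] norm 0.565 twist -0.001
```

```bash
python3 -m pendant '[{"dp":[0,0,0.008],"twist":0},{"dp":[0,0,0.008],"twist":0},{"dp":[0,0,0],"twist":0},{"dp":[0,0,0],"twist":0}]'
```

```text
t: 7.5
position: [0.4351, -0.0349, 0.0751]
tool_rot: [[0.187, 0.982, 0.0], [0.982, -0.187, -0.0], [-0.0, 0.0, -1.0]]
force: [-0.6, -0.3, -4.8]
gripper_width: 0.013
gripper_force: 60.8
```

```bash
python3 -m pendant '[{"dp":[0,0.04,0],"twist":0},{"dp":[0,0.06,0],"twist":0},{"dp":[0,0.06,0],"twist":0},{"dp":[0,0.06,0],"twist":0},{"dp":[0,0.06,0],"twist":0},{"dp":[0,0.06,0],"twist":0},{"dp":[0,0.06,0],"twist":0},{"dp":[0,0.06,0],"twist":0},{"dp":[0,0.06,0],"twist":0},{"dp":[0,0.04,0],"twist":0}]' && python3 -m pendant '[{"dp":[0,0.03,0],"twist":0},{"dp":[0,0.03,0],"twist":0},{"dp":[0,0.02,0],"twist":0},{"dp":[0,0,0],"twist":0}]'; python3 -c "
from h import *
goto(-.095,.170,.075,90,1)"
```

```text
t: 8.33
position: [0.5458, -0.056, 0.0749]
tool_rot: [[0.187, 0.982, 0.0], [0.982, -0.187, -0.0], [-0.0, 0.0, -1.0]]
force: [-2.2, 0.5, -2.4]
gripper_width: 0.0131
gripper_force: 60.9
t: 8.67
position: [0.5612, -0.059, 0.075]
tool_rot: [[0.187, 0.982, 0.0], [0.982, -0.187, -0.0], [-0.0, 0.0, -1.0]]
force: [0.4, 0.7, -3.8]
gripper_width: 0.0132
gripper_force: 60.8
t 8.6667 now [-0.1046  0.1704] 0.075 yaw 90.0 F [ 0.4  0.7 -3.8] | total [-0.002  0.048 -0.   ] per row [-0.0021  0.0478 -0.0002] norm 0.048 twist 0.0
```

```bash
python3 -m pendant '[{"dp":[0,0.02,0],"twist":0},{"dp":[0,0.015,0],"twist":0},{"dp":[0,0.01,0],"twist":0},{"dp":[0,0,0],"twist":0}]' | grep -E "pos|force:";python3 -m pendant '[{"dp":[0,0.01,0],"twist":0},{"dp":[0,0.01,0],"twist":0},{"dp":[0,0,0],"twist":0}]'| grep -E "pos|force:"; python3 - <<'E'
from h import *
goto(-.095,.170,.075,90,1)
import pickle
s=env.state();save(env.capture("wrist"),"w4.png");pickle.dump(s,open("w4.pkl","wb"))
E
```

```text
position: [0.5699, -0.0606, 0.075]
force: [-0.7, 0.5, -3.8]
gripper_force: 60.8
position: [0.5735, -0.0612, 0.0749]
force: [-0.0, 0.1, -3.5]
gripper_force: 60.9
t 9.25 now [-0.092   0.1705] 0.0749 yaw 90.0 F [-0.   0.1 -3.5] | total [-0.003 -0.015 -0.001] per row [-0.0027 -0.0148 -0.0006] norm 0.015 twist 0.0
```

View pics/w4.png

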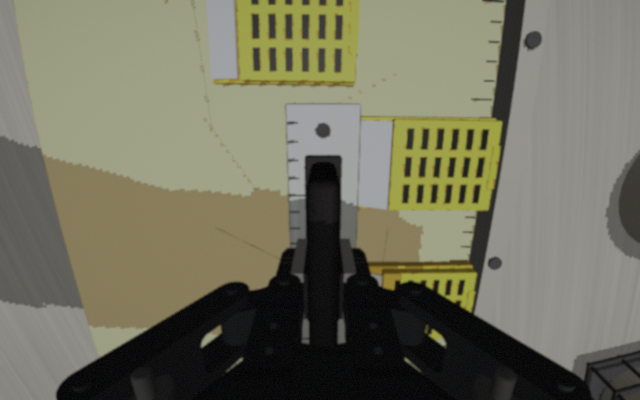

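c2 at (430,163) is nearly at the lip, with its end at column 500 and the lip base around (490,210). I compute the remaining gap and the lip's angle.

```bash
python3 - <<'E'
from h import *
import pickle
s=pickle.load(open("w4.pkl","rb"));im=cv2.imread("pics/w4.png")
e=np.array([[np.cos(BY),-np.sin(BY)],[np.sin(BY),np.cos(BY)]])
g=im.astype(int).sum(2)
pts=[]
for r in list(range(20,112,15))+list(range(218,262,8)):
    row=g[r,440:540]; k=np.argmax((row<150)&(np.roll(row,-3)<150))+440
    print(r,k,np.round(e.T@(pix2world("wrist",[r,k],.022,s)[:2]-C),4), end=" ")
    d=k+np.argmax(g[r,k:k+60]>200); print(d,np.round(e.T@(pix2world("wrist",[r,d],.040,s)[:2]-C),4))
def W(n,x,y,z): print(n,np.round(e.T@(pix2world("wrist",[y,x],z,s)[:2]-C),4))
W("c2 tr",502,121,.034);W("c2 br",491,208,.034);W("c2 tl",359,118,.03);W("c3 tr",475,266,.03);W("c1 bl",216,83,.029);W("c1 br",355,83,.029)
E
```

```text
20 505 [0.0045 0.2911] 522 [0.003  0.2867]
35 503 [0.0043 0.2836] 520 [0.0029 0.28  ]
50 501 [0.0042 0.276 ] 518 [0.0029 0.2731]
65 500 [0.0047 0.2683] 516 [0.0029 0.2662]
80 498 [0.0046 0.2604] 514 [0.0029 0.2591]
95 496 [0.0046 0.2524] 512 [0.003  0.2519]
110 494 [0.0046 0.2442] 510 [0.0031 0.2445]
218 477 [0.0042 0.1789] 492 [0.0029 0.1857]
226 476 [0.0044 0.1735] 490 [0.0026 0.1809]
234 475 [0.0046 0.168 ] 489 [0.0029 0.1759]
242 473 [0.0041 0.1624] 487 [0.0025 0.1709]
250 472 [0.0044 0.1567] 486 [0.0028 0.1658]
258 470 [0.0039 0.1509] 484 [0.0025 0.1606]
c2 tr [0.0033 0.2387]
c2 br [0.0049 0.1896]
c2 tl [-0.0731  0.2391]
c3 tr [0.0037 0.1496]
c1 bl [-0.1487  0.2573]
c1 br [-0.0756  0.257 ]
```

```bash
sed -i 's/^C=.*;BY/C=np.array([.6354,-.2467]);BY/' h.py; python3 -m pendant '[{"dp":[0,-0.06,0],"twist":0},{"dp":[0,-0.13,0],"twist":0},{"dp":[0,-0.13,0],"twist":0},{"dp":[0,-0.13,0],"twist":0},{"dp":[0,0,0],"twist":0},{"dp":[0.15,0,0],"twist":0},{"dp":[0.15,0,0],"twist":0},{"dp":[0.16,0,0],"twist":0},{"dp":[0,0,0],"twist":0}]' | grep -E "pos|force:"; python3 -c "
from h import *
goto(-.0955,.262,.075,90,1)"
```

```text
position: [0.5028, 0.0501, 0.0753]
force: [0.4, 0.2, -3.5]
gripper_force: 61.0
t 10.05 now [-0.1858  0.2667] 0.0753 yaw 90.2 F [ 0.4  0.2 -3.5] | total [-0.025  0.452  0.002] per row [-0.0252  0.4515  0.0018] norm 0.452 twist 0.007
```

```bash
python3 -m pendant '[{"dp":[0,0.06,0],"twist":0},{"dp":[0,0.06,0],"twist":0},{"dp":[0,0.06,0],"twist":0},{"dp":[0,0.06,0],"twist":0},{"dp":[0,0.06,0],"twist":0},{"dp":[0,0.05,0],"twist":0},{"dp":[0,0.04,0],"twist":0},{"dp":[0,0.03,0],"twist":0},{"dp":[0,0.015,0],"twist":0},{"dp":[0,0.012,0],"twist":0}]' | grep -E "pos|force:"; python3 -m pendant '[{"dp":[0,0.003,0],"twist":0},{"dp":[0,0,0],"twist":0},{"dp":[0,0,0],"twist":0}]' | grep -E "pos|force:"; python3 -c "
from h import *
goto(-.16,.375,.075,180,1)"
```

```text
position: [0.5902, 0.0292, 0.0748]
force: [-1.2, -0.3, -3.9]
gripper_force: 61.1
position: [0.5904, 0.0292, 0.0748]
force: [0.4, -0.7, -4.4]
gripper_force: 61.1
t 11.1333 now [-0.0959  0.2626] 0.0748 yaw 90.0 F [ 0.4 -0.7 -4.4] | total [ 0.562 -0.32  -0.001] per row [ 0.5622 -0.3203 -0.0008] norm 0.647 twist -2.999
```

```bash
python3 -m pendant '[{"dp":[0,-0.03,0],"twist":0},{"dp":[0,0,-0.17],"twist":0},{"dp":[0,0,-0.18],"twist":0},{"dp":[0,0,0],"twist":-0.23},{"dp":[0,0,0],"twist":-0.23},{"dp":[0,0,0],"twist":-0.23},{"dp":[0,0,0],"twist":-0.23},{"dp":[0,0,0],"twist":-0.23},{"dp":[0,0,0],"twist":-0.23},{"dp":[0,0,0],"twist":-0.23}]' | grep -E "pos|force:"; python3 -m pendant '[{"dp":[0,0,0],"twist":-0.23},{"dp":[0,0,0],"twist":-0.23},{"dp":[0,0,0],"twist":-0.23},{"dp":[0,0,0],"twist":-0.23},{"dp":[0,0,0],"twist":-0.23},{"dp":[0,0,0],"twist":-0.23},{"dp":[0,0,0],"twist":0},{"dp":[0,0,0],"twist":0}]' | grep -E "pos|force:"; python3 -c "
from h import *
goto(-.094,.336,.145,180,1)"
```

```text
position: [0.5841, 0.0304, 0.1449]
force: [-0.1, 0.5, -4.2]
gripper_force: 61.1
position: [0.5844, 0.0304, 0.1449]
force: [-0.1, 0.3, -3.6]
gripper_force: 61.1
t 12.6333 now [-0.1021  0.2626] 0.1449 yaw 179.5 F [-0.1  0.3 -3.6] | total [-0.037  0.367 -0.   ] per row [-0.0371  0.3673 -0.0004] norm 0.369 twist -0.017
```

```bash
python3 -m pendant '[{"dp":[-0.012,0.12,0],"twist":-0.017},{"dp":[-0.012,0.12,0],"twist":0},{"dp":[-0.012,0.127,0],"twist":0},{"dp":[0,0,0],"twist":0},{"dp":[0,0,0],"twist":0}]' | grep -E "pos|force:"; python3 - <<'E'
from h import *
goto(-.094,.336,.0750,180,1)
import pickle
s=env.state();save(env.capture("wrist"),"w5.png");pickle.dump(s,open("w5.pkl","wb"))
E
```

```text
position: [0.6053, 0.1022, 0.1447]
force: [-0.2, -0.4, -5.0]
gripper_force: 61.2
t 13.05 now [-0.0949  0.3371] 0.1447 yaw 180.1 F [-0.2 -0.4 -5. ] | total [-0.005 -0.005  0.349] per row [-0.0047 -0.0053  0.3486] norm 0.349 twist 0.004
```

View pics/w5.png

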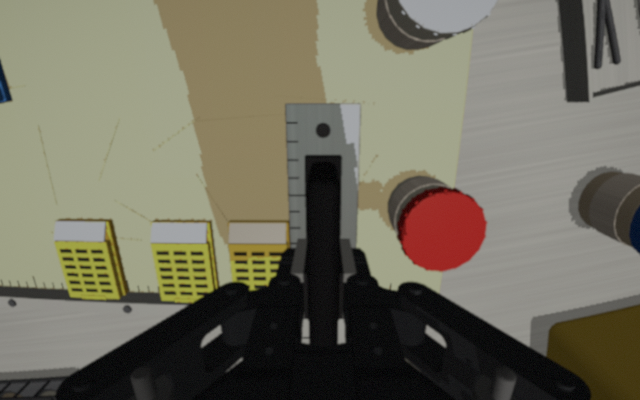

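All three cassettes stand at the back lip, at (90,260), (185,260) and (260,258). The red pot (lid at (443,228)) is right of the foot. I check the clearances before descending.

```bash
python3 - <<'E'
from h import *
import pickle
s=pickle.load(open("w5.pkl","rb"))
e=np.array([[np.cos(BY),-np.sin(BY)],[np.sin(BY),np.cos(BY)]])
def W(n,x,y,z): print(n,np.round(e.T@(pix2world("wrist",[y,x],z,s)[:2]-C),4))
W("red lid L",399,228,.084);W("red lid R",486,228,.084);W("red base L",389,203,.022);W("c1 R",289,224,.034);W("c1 L",231,224,.034);W("c2 R top",209,222,.036);W("c2 L",152,222,.034);W("c3 R",111,220,.036);W("c3 L",54,221,.034)
W("foot",286,104,s["position"][2]-.0435);W("foot",360,104,s["position"][2]-.0435);W("white lid",375,5,.092)
E
```

```text
red lid L [-0.0939  0.3868]
red lid R [-0.0938  0.4452]
red base L [-0.091   0.3933]
c1 R [-0.0764  0.309 ]
c1 L [-0.0761  0.2606]
c2 R top [-0.0786  0.2431]
c2 L [-0.0774  0.1931]
c3 R [-0.0796  0.1584]
c3 L [-0.0773  0.1027]
foot [-0.1709  0.3175]
foot [-0.1711  0.3563]
white lid [-0.2209  0.3636]
```

```bash
python3 -m pendant '[{"dp":[0,0,0.15],"twist":0},{"dp":[0,0,0.13],"twist":0},{"dp":[0,0,0.05],"twist":0},{"dp":[0,0,0.017],"twist":0},{"dp":[0,0,0],"twist":0},{"dp":[0,0,0],"twist":0}]' | grep -E "pos|force:"; python3 -m pendant '[{"dp":[0,-0.03,0],"twist":0},{"dp":[0,-0.05,0],"twist":0},{"dp":[0,-0.055,0],"twist":0},{"dp":[0,-0.055,0],"twist":0},{"dp":[0,-0.055,0],"twist":0},{"dp":[0,-0.055,0],"twist":0},{"dp":[0,-0.055,0],"twist":0},{"dp":[0,-0.055,0],"twist":0},{"dp":[0,-0.055,0],"twist":0},{"dp":[0,-0.055,0],"twist":0}]' | grep -E "pos|force:"; python3 -c "
from h import *
goto(-.094,.176,.0750,180,1)"
```

```text
position: [0.6061, 0.1006, 0.0766]
force: [0.6, 0.9, -3.6]
gripper_force: 61.2
position: [0.5861, -0.0023, 0.0754]
force: [1.0, 1.7, -3.1]
gripper_force: 61.3
t 14.4333 now [-0.0942  0.2308] 0.0754 yaw 180.2 F [ 1.   1.7 -3.1] | total [ 0.    -0.274  0.002] per row [ 1.00e-04 -2.74e-01  2.20e-03] norm 0.274 twist 0.007
```

```bash
python3 -m pendant '[{"dp":[0,-0.05,0],"twist":0.005},{"dp":[0,-0.05,0],"twist":0},{"dp":[0,-0.05,0],"twist":0},{"dp":[0,-0.05,0],"twist":0},{"dp":[0,-0.03,0],"twist":0},{"dp":[0,-0.015,0],"twist":0},{"dp":[0,0,0],"twist":0}]' | grep -E "pos|force:"; python3 -c "
from h import *
goto(-.094,.176,.0750,180,1)";python3 -m pendant '[{"dp":[0,-0.015,0],"twist":0},{"dp":[0,-0.01,0],"twist":0},{"dp":[0,0,0],"twist":0}]' | grep -E "pos|force:"; python3 - <<'E'
from h import *
goto(-.094,.176,.0750,180,1)
import pickle
s=env.state();save(env.capture("wrist"),"w6.png");pickle.dump(s,open("w6.pkl","wb"))
E
```

```text
position: [0.5773, -0.0502, 0.0755]
force: [-0.2, 0.8, -4.0]
gripper_force: 61.2
t 15.0167 now [-0.0939  0.1822] 0.0755 yaw 180.0 F [-0.2  0.8 -4. ] | total [ 0.    -0.031  0.002] per row [ 0.0003 -0.0308  0.0024] norm 0.031 twist 0.001
position: [0.5764, -0.0543, 0.0755]
force: [-0.5, 0.1, -3.9]
gripper_force: 61.2
t 15.2667 now [-0.094   0.1779] 0.0755 yaw 180.1 F [-0.5  0.1 -3.9] | total [ 0.    -0.01   0.003] per row [ 0.0001 -0.0096  0.0026] norm 0.01 twist 0.003
```

View pics/w6.png

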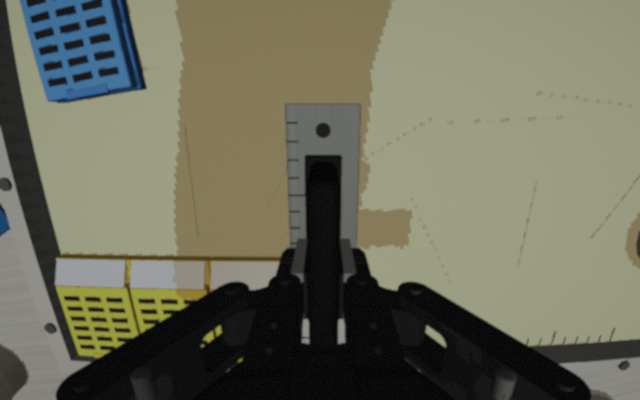

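The row is closed, with labels running from column 55 to 285 without gaps and the side lip just left at about column 55. I keep pushing gently until the force rises.

```bash
python3 -m pendant '[{"dp":[0,-0.01,0],"twist":0},{"dp":[0,-0.01,0],"twist":0},{"dp":[0,0,0],"twist":0}]' | grep -E "pos|force:"; python3 -m pendant '[{"dp":[0,-0.01,0],"twist":0},{"dp":[0,0,0],"twist":0}]' | grep -E "pos|force:"; python3 - <<'E'
from h import *
goto(-.094,.176,.0750,180,1)
import pickle
s=pickle.load(open("w6.pkl","rb"))
e=np.array([[np.cos(BY),-np.sin(BY)],[np.sin(BY),np.cos(BY)]])
def W(n,x,y,z): print(n,np.round(e.T@(pix2world("wrist",[y,x],z,s)[:2]-C),4))
im=cv2.imread("pics/w6.png");g=im.astype(int).sum(2)
for r in (120,160,200,240):
    row=g[r,:120]; i=np.where((row<130))[0]; print(r,i.min(),i.max()); W("lip base",i.max()+1,r,.022);W("lip top",i.min(),r,.040)
W("c3 label L",55,272,.029);W("row R",285,260,.029)
E
```

```text
position: [0.5759, -0.0567, 0.0756]
force: [0.6, 8.8, -2.0]
gripper_force: 61.6
position: [0.5756, -0.0572, 0.0757]
force: [2.0, 15.9, 0.3]
gripper_force: 62.0
t 15.7333 now [-0.0942  0.1749] 0.0757 yaw 180.2 F [ 2.  15.9  0.3] | total [-0.001  0.005  0.004] per row [-0.0011  0.0053  0.0036] norm 0.007 twist 0.008
120 0 25
lip base [-0.164  -0.0009]
lip top [-0.1651  0.0009]
160 10 34
lip base [-0.1397 -0.0011]
lip top [-0.1429  0.001 ]
200 21 43
lip base [-0.1136 -0.0019]
lip top [-0.1192  0.0012]
240 33 54
lip base [-0.0855 -0.0018]
lip top [-0.0938  0.0015]
c3 label L [-0.0653 -0.0016]
row R [-0.0771  0.1543]
```

The row is tight against the side lip: 16 N at y = 0.175 m, as expected. Next I back off, turn, and tamp it gently toward the back lip.

```bash
python3 -m pendant '[{"dp":[0,0.04,0],"twist":0},{"dp":[0,0.03,-0.02],"twist":0},{"dp":[0,0,-0.16],"twist":0},{"dp":[0,0,-0.17],"twist":0},{"dp":[0,0,0],"twist":0.23},{"dp":[0,0,0],"twist":0.23},{"dp":[0,0,0],"twist":0.23},{"dp":[0,0,0],"twist":0.23},{"dp":[0,0,0],"twist":0.23},{"dp":[0,0,0],"twist":0.23}]' | grep -E "pos|force:"; python3 -m pendant '[{"dp":[0,0,0],"twist":0.23},{"dp":[0,0,0],"twist":0.23},{"dp":[0,0,0],"twist":0.23},{"dp":[0,0,0],"twist":0.23},{"dp":[0,0,0],"twist":0.23},{"dp":[0,0,0],"twist":0.23},{"dp":[0,0,0],"twist":0.23},{"dp":[0,0,0],"twist":0},{"dp":[0,0,0],"twist":0}]' | grep -E "pos|force:"; python3 -c "
from h import *
goto(-.12,.094,.145,90,4)"
```

```text
position: [0.578, -0.0465, 0.1458]
force: [0.3, -0.6, -4.0]
gripper_force: 61.2
position: [0.578, -0.0465, 0.1457]
force: [0.0, 0.1, -3.3]
gripper_force: 61.2
t 17.3167 now [-0.0939  0.1859] 0.1457 yaw 90.6 F [ 0.   0.1 -3.3] | total [-0.458 -0.135  0.004] per row [-0.1146 -0.0338  0.0009] norm 0.119 twist 0.02
```

```bash
python3 -m pendant '[{"dp":[-0.115,-0.034,0],"twist":0.02},{"dp":[-0.115,-0.034,0],"twist":0},{"dp":[-0.115,-0.034,0],"twist":0},{"dp":[-0.115,-0.034,0],"twist":0},{"dp":[0,0,0],"twist":0},{"dp":[0,0,0.15],"twist":0},{"dp":[0,0,0.13],"twist":0},{"dp":[0,0,0.05],"twist":0},{"dp":[0,0,0.02],"twist":0},{"dp":[0,0,0],"twist":0}]' | grep -E "pos|force:"; python3 -m pendant '[{"dp":[0,0.04,0],"twist":0},{"dp":[0,0.04,0],"twist":0},{"dp":[0,0.02,0],"twist":0},{"dp":[0,0,0],"twist":0}]' | grep -E "pos|force:"; python3 -c "
from h import *
goto(-.095,.094,.075,90,1)"
```

```text
position: [0.5335, -0.1312, 0.0753]
force: [0.3, 0.6, -3.6]
gripper_force: 61.1
position: [0.5552, -0.1361, 0.0765]
force: [0.1, 0.6, -4.0]
gripper_force: 61.2
t 18.4833 now [-0.0995  0.0937] 0.0765 yaw 89.8 F [ 0.1  0.6 -4. ] | total [0.002 0.023 0.008] per row [0.0018 0.0227 0.0077] norm 0.024 twist -0.007
```

```bash
python3 -m pendant '[{"dp":[0,0.012,0],"twist":0},{"dp":[0,0.01,0],"twist":0},{"dp":[0,0,0],"twist":0}]' | grep -E "pos|force:"; python3 -m pendant '[{"dp":[0,0.01,0],"twist":0},{"dp":[0,0,0],"twist":0}]' | grep -E "pos|force:";  python3 -c "
from h import *
goto(-.095,.094,.075,90,1)"
```

```text
position: [0.5581, -0.1364, 0.0756]
force: [0.4, -0.1, -4.2]
gripper_force: 61.2
position: [0.5591, -0.1364, 0.0753]
force: [-4.1, 2.3, -1.7]
gripper_force: 61.5
t 18.9 now [-0.0956  0.0941] 0.0753 yaw 89.8 F [-4.1  2.3 -1.7] | total [-0.     0.003  0.002] per row [-0.0002  0.0029  0.0015] norm 0.003 twist -0.008
```

```bash
python3 -m pendant '[{"dp":[0,0.01,0],"twist":0},{"dp":[0,0,0],"twist":0}]' | grep -E "pos|force:"; python3 -m pendant '[{"dp":[0,-0.04,0],"twist":0},{"dp":[0,-0.05,0],"twist":0},{"dp":[0,0,-0.15],"twist":0},{"dp":[0,0,-0.2],"twist":0},{"dp":[0,0,-0.1],"twist":0},{"dp":[0,0,0],"twist":0},{"dp":[0,0,0],"twist":0}]' | grep -E "pos|force:"; python3 - <<'E'
from h import *
goto(-.095,.094,.075,30.2,1)
s=env.state();im=env.capture("wrist");
p=np.array(s["position"]);ey=np.array([-np.sin(BY),np.cos(BY)]);
save(im,"w7.png")
import pickle;pickle.dump(s,open("w7.pkl","wb"))
# mat target: TCP 4 mm ahead of centre along tool x, world yaw 19.4
th=np.radians(19.4);t=np.array([.4528,-.370])+.0035*np.array([np.cos(th),np.sin(th)]);d=t-p[:2]
print(t,"after twist: x,y units",np.round([(d@[np.cos(th),np.sin(th)])/.2,(d@[np.sin(th),-np.cos(th)])/.2],3))
E
```

```text
position: [0.5595, -0.1364, 0.075]
force: [-12.0, 2.5, 3.8]
gripper_force: 62.4
position: [0.545, -0.1341, 0.1668]
force: [-0.7, 0.0, -4.7]
gripper_force: 61.3
t 19.65 now [-0.1099  0.0936] 0.1668 yaw 89.8 F [-0.7  0.  -4.7] | total [0.003 0.073 0.459] per row [0.0026 0.0731 0.459 ] norm 0.465 twist 1.986
[ 0.45610128 -0.36883744] after twist: x,y units [-0.809  0.959]
```

View pics/w7.png

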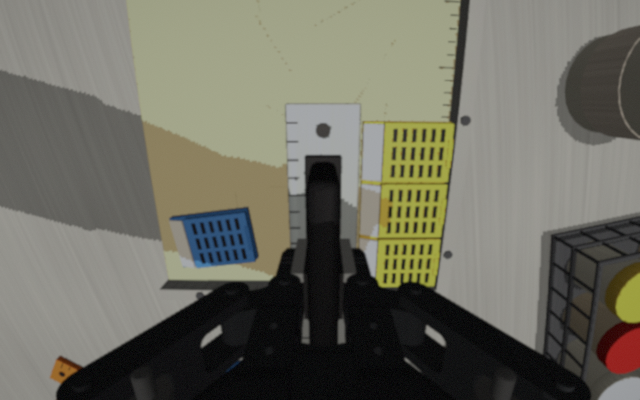

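The row of three is closed against both lips, at columns 360–450 and rows 120–288, and the blue cassette at (215,237) is untouched. Now I take the straightedge back to the mat.

```bash
python3 -m pendant '[{"dp":[0,0,0],"twist":0.22},{"dp":[0,0,0],"twist":0.22},{"dp":[0,0,0],"twist":0.22},{"dp":[0,0,0],"twist":0.22},{"dp":[0,0,0],"twist":0.22},{"dp":[0,0,0],"twist":0.22},{"dp":[0,0,0],"twist":0.22},{"dp":[0,0,0],"twist":0.22},{"dp":[0,0,0],"twist":0.226},{"dp":[0,0,0],"twist":0}]' | grep -E "pos|force:"; python3 -m pendant '[{"dp":[-0.1156,0.137,0],"twist":0},{"dp":[-0.1156,0.137,0],"twist":0},{"dp":[-0.1156,0.137,0],"twist":0},{"dp":[-0.1156,0.137,0],"twist":0},{"dp":[-0.1156,0.137,0],"twist":0},{"dp":[-0.1156,0.137,0],"twist":0},{"dp":[-0.1156,0.137,0],"twist":0},{"dp":[0,0,0.2],"twist":0},{"dp":[0,0,0.2],"twist":0},{"dp":[0,0,0],"twist":0}]'; python3 - <<'E'
from h import *
s=env.state();p=np.array(s["position"]);R=np.array(s["tool_rot"])
print(R.T@(np.array([.4561,-.3688,.0545])-p)/.2, np.degrees(np.arctan2(R[1,0],R[0,0])))
E
```

```text
position: [0.5431, -0.1331, 0.1631]
force: [0.8, 0.1, -2.5]
gripper_force: 61.2
t: 21.37
position: [0.4509, -0.3644, 0.0758]
tool_rot: [[0.942, 0.334, -0.008], [0.334, -0.942, 0.011], [-0.004, -0.013, -1.0]]
force: [-1.3, 2.0, -6.4]
gripper_width: 0.0131
gripper_force: 61.0
[0.01744095 0.03087502 0.1058906 ] 19.53875829883144
```

```bash
python3 -m pendant '[{"dp":[0.01,0.015,0.04],"twist":0},{"dp":[0,0,0.02],"twist":0},{"dp":[0,0,0.01],"twist":0},{"dp":[0,0,0],"twist":0},{"dp":[0,0,0],"twist":0}]' | grep -E "pos|rot|force:"
```

```text
position: [0.4587, -0.3709, 0.0731]
tool_rot: [[0.943, 0.333, 0.001], [0.333, -0.943, -0.002], [0.001, 0.002, -1.0]]
force: [0.0, 0.5, -4.6]
gripper_force: 61.2
```

```bash
python3 -m pendant '[{"dp":[0,0,0.04],"twist":0},{"dp":[0,0,0.03],"twist":0},{"dp":[0,0,0.01],"twist":0},{"dp":[0,0,0],"twist":0},{"dp":[0,0,0],"twist":0},{"dp":[0,0,0],"twist":0}]' | grep -E "pos|force:";python3 -m pendant '[{"dp":[0,0,0.008],"twist":0},{"dp":[0,0,0.005],"twist":0},{"dp":[0,0,0],"twist":0},{"dp":[0,0,0],"twist":0}]' | grep -E "pos|force:"
```

```text
position: [0.4579, -0.3705, 0.0555]
force: [0.1, 0.0, -3.1]
gripper_force: 61.2
position: [0.4582, -0.3707, 0.0544]
force: [-3.9, 4.2, 8.4]
gripper_force: 62.9
```

Contact with the mat is made (+8 N), so I release and retreat upward.

```bash
python3 -m pendant '[{"dp":[0,0,0],"twist":0},{"dp":[0,0,0],"twist":0},{"dp":[0,0,0],"twist":0},{"dp":[0,0,0],"twist":0},{"dp":[0,0,0],"twist":0},{"dp":[0,0,0],"twist":0},{"dp":[0,0,0],"twist":0},{"dp":[0,0,0],"twist":0}]' -1 | grep -E "force:|width"; python3 -m pendant '[{"dp":[0,0,-0.08],"twist":0},{"dp":[0,0,-0.15],"twist":0},{"dp":[0,0,-0.2],"twist":0},{"dp":[0,0,-0.2],"twist":0},{"dp":[0,0,-0.2],"twist":0},{"dp":[0,0,-0.2],"twist":0},{"dp":[0,0,0],"twist":0},{"dp":[0,0,0],"twist":0},{"dp":[0,0,0],"twist":0}]' | grep -E "pos|force:"; python3 - <<'E'
from h import *
save(env.capture("wrist"),"w8.png")
E
```

```text
force: [0.2, -0.7, 0.6]
gripper_width: 0.0854
gripper_force: 0.0
position: [0.458, -0.3705, 0.2585]
force: [-1.0, -0.1, -0.8]
gripper_force: 0.0
```

View pics/w8.png

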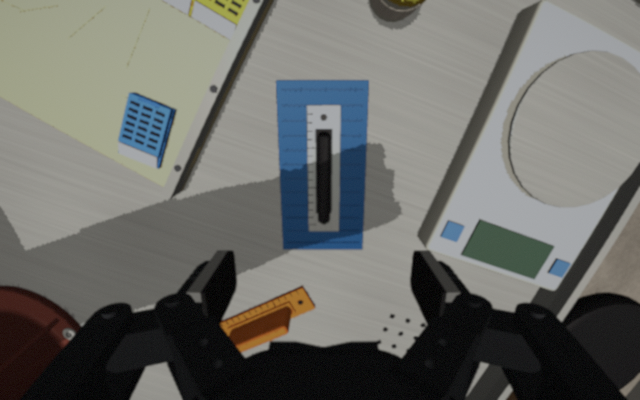

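The straightedge lies centred and along the mat at (322,168), the gripper is clear and the row is still in place. I hand in the job.

```bash
python3 -c "
from rig import env
print(env.close_job())"
```

```text
the job is handed in; nothing more can be done
None
```

The job is handed in with no verdict returned: the three yellow cassettes stand in a closed row against both lips, and the straightedge lies released, centred along the mat, at about 24 s of the 67 s allowed.

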